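# Repack the shelving fittings in their recessed trays

### The job

The shelving fittings go back in their trays: lift the narrow steel bar out of the wide recess it was wrongly left in and lay it in the slot of the small tray, and slide the wide aluminium plate across the board, without lifting it off, into the wide recess. Both must lie flat on the floor of their recesses, fully down, and the parts bin and the loose washer must be left where they are.

Things in the scene. Friction and masses are not known exactly. Their poses are not given: they have to be found in the camera images.
- board: (all sizes in mm) fixed plywood packing board, 220 (its x) x 320 (its y) x 14 high, top flat without rim; origin at the centre of its underside, on the table, z up. At yaw 0 its y runs to the robot's left. The +y half holds one wide rectangular recess with grey floor, the -y half is a plain top on which the plate starts
- recess (a point): centre of the floor of the wide recess, at board (0, 77, 5); axes as the board. The recess is 104 (x) x 126 (y) x 9 deep with upright square-edged walls; the rim next to the plain half is at board y = +14, the far one at +140
- slot_tray: fixed small plywood tray, 150 (its x) x 110 (its y) x 14 high, left or right of the board; origin at the centre of its underside
- slot (a point): centre of the slot's floor in the small tray, 5 above the table; axes as the tray. The slot is 116 (x) x 32 (y) x 9 deep, grey floor; across its middle runs a finger notch 36 (x) x 92 (y), equally deep, so fingers opened to about 45 can hold the bar down to the floor
- plate: flat aluminium plate with four small dark corner marks, 100 (its x) x 120 (its y) x 8 thick, about 0.27 kg, too wide to grasp; origin at the centre of its underside. Lies on the plain half of the board, turned up to 17 degrees to the board; pushed at its edges it slides with friction that varies. Either half-turn fits
- bar: flat steel joining bar, 26 (its x) x 110 (its y) x 10 thick, about 0.2 kg; origin at the centre of its underside. Starts lying flat on the floor of the wide recess, long side roughly along the board's y, standing 1 proud of the board top, with at least 25 of free floor beside its middle on each long side. It belongs in the slot with its long side (its y) along the slot's x; either half-turn fits
- bin: grey plastic small-parts bin 150 x 110 x 45 high, open, one divider, on the other side of the board from the slot tray; bystander
- washer: steel washer, outer diameter 34, 5 thick, lying on the board's top beside the wide recess on the robot's side; bystander
Things that resemble listed ones, but are neither listed nor needed, are in the scene too. Leave any brown or orange look-alike of the bar alone.

How it is judged (in metres and radians):
At the end, for the whole second after the job is handed in: The plate lies at rest on the floor of the wide recess and the bar at rest on the floor of the slot: each centred within 6 mm, underside within 2.5 mm of the recess floor, flat within 0.035 rad, long side along the recess within 0.12 rad (either way round) (x of plate in the frame of recess between -0.006 and 0.006 m and y of plate in the frame of recess between -0.006 and 0.006 m and z of plate in the frame of recess between -0.0025 and 0.0025 m and angle between the z axis of plate and the z axis of recess, either way round below 0.035 rad and angle between the y axis of plate and the y axis of recess, either way round below 0.12 rad and linear speed of each of plate, bar below 0.01 m/s and angular speed of each of plate, bar below 0.1 rad/s and x of bar in the frame of slot between -0.006 and 0.006 m and y of bar in the frame of slot between -0.006 and 0.006 m and z of bar in the frame of slot between -0.0025 and 0.0025 m and angle between the z axis of bar and the z axis of slot, either way round below 0.035 rad and angle between the y axis of bar and the x axis of slot, either way round below 0.12 rad); the robot touches nothing.
It fails at once if the bin or the washer is moved by more than 25 mm (distance of any of bin, washer from where it was at the start of the episode above 0.025 m).
It fails at once if the plate is lifted off the board (its centre over 45 mm above the table) (height (world z) of plate above 0.045 m).
It also fails if it takes over 72 s, if anything falls off the work surface, if the arm or the gripper's body presses on something with over 40 N, if the wrist force passes 120 N, or if a joint passes its speed limit or range.

### The arm

A 6-joint arm with a two-finger parallel gripper is mounted at the origin on the work surface. World frame = base frame: x ahead of the robot, y to its left, z up, the work surface at z = 0. Lengths are in mm, angles in rad, forces in N, time in s.
With the tool pointing down it reaches from about 225 to 725 mm from the base axis. Payload 3.1 kg.
Tool frame: the origin (TCP) lies on the centre line of the jaws, within the pads' length; the fingertips stand 14 mm ahead of it and the grasp point (between the pads) lies 5 mm behind it; z points along the fingers, y is the line along which they close (so a half turn about z gives the same grasp; the last joint's range is limited). The gripper opens to 85 mm and grips with 20 to 120 N. Pads are 22 mm wide; open, the fingers measure 114 mm over their backs; the gripper's body (76 mm by 85 mm) begins 54 mm behind the grasp point. The pads swing forward as they close: fully open they stand 13 mm farther back than shut.
Start: joints at [0.983, 0.048, 0.099, 1.622, 0, 1.443], TCP at [232.984, 470.463, 245.312] pointing down, gripper open.
Joint ranges: [-2.91, 2.91], [-0.99, 1.94], [-1.21, 1.42], [-2.12, 2.29], [-1.49, 1.47], [-3.14, 3.14]. Speed limits (rad/s): [2.79, 2.79, 3.14, 3.14, 3.14, 3.14].

### API

Orientations are given as a 3x3 rotation matrix whose columns are the frame's x, y, z axes.
In Python, from bench import ctrl gives the robot as it stands. The module is installed in compiled form; this text tells all that it offers.
- The arm moves only by the shell command python3 -m crank 'ROWS' [FORCE]. ROWS is JSON, a list that holds one entry, the list of rows, each a list of 7 numbers: the shift along the tool's x, y, z in m, then the turn, a rotation vector about the tool's x, y, z in rad, then the opening, from -1 (shut) to 1 (fully open). In form: [[[x, y, z, wx, wy, wz, jaw], ...]]. A call has 1 to 8 rows; each row shifts and turns the commanded pose from where the row before left it, along the tool's axes as they then stand; what a row does not reach is not made up. A row lasts 1/10 s, in which the tool goes at most 50 mm and 8.59 degrees, less where a joint would pass 70% of its speed; a pose out of reach is approached as far as the arm can. A call is refused whole if a number of a shift passes 0.05 or a number of a turn 0.15, either way. A call with a gripper value outside its range is refused whole. The fingers move at their own pace and stop on an object; FORCE is the grip in N (left out, the last holds). Time passes only in rows, so rows that do not move let the fingers close. It gives the time, the measured TCP pose, the force, the opening and the grip force at its end, in the units of the state.
- ctrl.read_state(): the state, without advancing time (a new reading comes with each control period).
- ctrl.get_image(name): name is "side" or "top"; returns (picture, depth): 384x512x3 uint8, red, green, blue; 384x512 float32, mm along the optical axis (not along the pixel's ray), 0 where there is no reading.
- ctrl.camera_info(name): a dict with "fovy" (degrees; the focal length in pixels is half the picture's height over the tangent of half this angle, whatever the lens; pixels are square), "cx", "cy" (the principal point, pixels), "extrinsics" (4x4, takes a point from camera to world coordinates). Camera axes: x right, y down, z forward; pixel columns grow to the right and rows downward; lengths in mm; the calibration is good to about 2 mm. A picture is of the moment at which its call begins. camera_info takes no time and is no camera call.
- ctrl.close_job(): hands the job in; it is judged then, once.
Trained networks look in the newest picture that a camera, given by its name, has taken for a name from the list of things; names that differ only in an ending like _2 or _b are one class to them, and where a whole thing is asked for, a point or a joint stands for the part that bears it (a point fixed in the world has none). Each returns a list of dicts, best first, with "score" (0 to 1); they miss things now and then, are a little off and sometimes report something else, mostly with a low value. They report only what shows in the picture. A call takes as long as a camera call. They do not tell look-alikes from the thing itself.
- ctrl.find_in(target, camera): "position" ([row, column] as shares, 0 to 1, of the picture: columns of its width, rows of its height, amid what is visible of it).
- ctrl.masks_of(target, camera): "pixels" (384x512 bool, what is visible of it) and "position" ([row, column] as shares, 0 to 1, of the picture: columns of its width, rows of its height, amid what is visible of it).
The state is a dict: "time": time; "qpos": joint angles; "joint_velocities": joint speeds; "joint_torque": joint torques, N m; "eef_pos": TCP position; "eef_rot": TCP orientation; "contact_force": force on the tool from outside, world axes, zero at the start; "moment": the same for the moment, N m; "gripper_width": finger opening in mm; "finger_force": force on a finger pad.
Only numpy, scipy, OpenCV 4.12 (cv2) and the standard library are available. Lean on these libraries where they do the work, as an engineer would, in place of code of your own. Each camera call takes 0.05 s, during which the arm holds its last target. There are 200 camera calls.

## Working session

There is one attempt and no reset: what is moved stays moved. The work goes in short steps, Python scripts to look and compute and a shell command to move; the robot and the scene stay as the last step left them, time stands still between calls to the robot, and variables do not carry over. Pictures are saved under pics/ and viewed, at most 10 in all, crops included, and the job is handed in when it is done.

```bash
mkdir -p pics
cat > h.py <<'E'
import numpy as np, cv2
from bench import ctrl
def cam(n):
    i=ctrl.camera_info(n); f=192/np.tan(np.radians(i["fovy"])/2); return f,i["cx"],i["cy"],np.array(i["extrinsics"])
def world(n,d):
    f,cx,cy,T=cam(n); v,u=np.mgrid[:384,:512]
    P=np.stack([(u-cx)/f*d,(v-cy)/f*d,d],-1); return P@T[:3,:3].T+T[:3,3]
def onplane(n,uv,z):
    f,cx,cy,T=cam(n); uv=np.asarray(uv,float).reshape(-1,2)
    r=np.c_[(uv[:,0]-cx)/f,(uv[:,1]-cy)/f,np.ones(len(uv))]@T[:3,:3].T
    return T[:3,3]+r*((z-T[2,3])/r[:,2])[:,None]
def rect(n,mask,z):
    c=max(cv2.findContours(mask.astype(np.uint8),cv2.RETR_EXTERNAL,cv2.CHAIN_APPROX_NONE)[0],key=cv2.contourArea)
    p=onplane(n,c.reshape(-1,2),z)[:,:2].astype(np.float32)
    return cv2.minAreaRect(p)
E
python3 - <<'E'
from h import *
s=ctrl.read_state();print(s["time"],s["eef_pos"],np.round(s["eef_rot"],3).tolist(),s["gripper_width"],s["contact_force"])
for n in("top","side"):
    im,d=ctrl.get_image(n); cv2.imwrite(f"pics/{n}0.png",im[...,::-1]); np.savez(f"{n}0",im=im,d=d)
    print(n,np.round(cam(n)[3],3).tolist())
for t,z in(("board",14),("slot_tray",14),("plate",22),("bar",15),("bin",45),("washer",19)):
    for m in ctrl.masks_of(t,"top"):
        print(t,round(m["score"],2),np.round(np.array(m["position"])*[384,512]),m["pixels"].sum(),rect("top",m["pixels"],z))
print(ctrl.read_state()["time"])
E
```

```text
0.0 [232.68363347 469.97948429 244.10542493] [[-0.896, 0.444, -0.001], [0.444, 0.896, -0.002], [0.0, -0.002, -1.0]] 85.381865581468 [ 0.62842721  0.38319589 -0.4042646 ]
top [[0.002, -0.995, 0.102, 335.505], [-1.0, -0.004, -0.019, 57.272], [0.019, -0.101, -0.995, 1273.113], [0.0, 0.0, 0.0, 1.0]]
side [[0.933, -0.227, 0.278, 128.585], [-0.359, -0.593, 0.721, -831.309], [0.002, -0.772, -0.635, 807.04], [0.0, 0.0, 0.0, 1.0]]
board 0.6 [177. 253.] 6731 ((538.4563598632812, 6.7481231689453125), (220.83151245117188, 321.00555419921875), 1.1124305725097656)
slot_tray 0.85 [172. 141.] 2219 ((518.619384765625, 341.1233215332031), (115.14080810546875, 153.4797821044922), 72.53253173828125)
plate 0.83 [154. 291.] 1534 ((570.89111328125, -77.36988830566406), (121.88899993896484, 102.40526580810547), 78.47417449951172)
bar 0.91 [268. 346.] 400 ((253.36204528808594, -230.6037139892578), (28.885271072387695, 110.84098052978516), 16.376821517944336)
bar 0.87 [118. 370.] 375 ((679.19580078125, -305.9919738769531), (27.85133934020996, 111.38848876953125), 81.54817962646484)
bar 0.86 [164. 227.] 378 ((541.6981201171875, 85.92593383789062), (109.23455047607422, 26.872060775756836), 86.6878433227539)
bar 0.82 [287. 159.] 407 ((202.85482788085938, 275.25408935546875), (108.38421630859375, 27.669208526611328), 25.323652267456055)
bar 0.78 [ 94. 106.] 367 ((733.7273559570312, 436.8661193847656), (28.109760284423828, 109.66271209716797), 60.129188537597656)
bin 0.94 [178. 383.] 2433 ((498.4847412109375, -330.97454833984375), (120.62118530273438, 154.55899047851562), 78.99665832519531)
washer 0.66 [196. 224.] 5 ((454.11676025390625, 103.16082000732422), (2.6153717041015625, 8.73788833618164), 72.08277130126953)
0.4
```

View pics/top0.png

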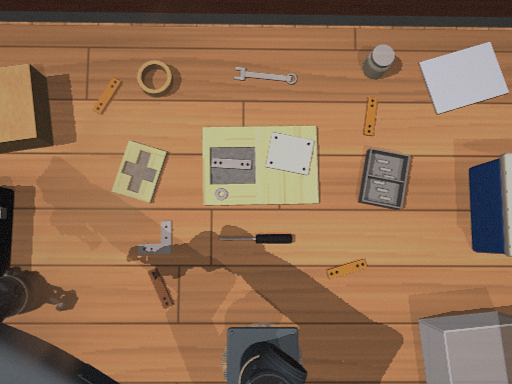

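View pics/side0.png

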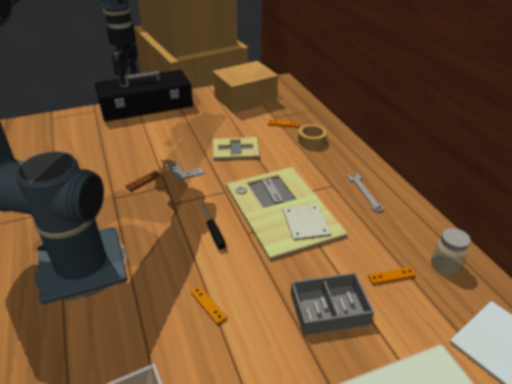

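The top view shows the grey bar in the wide recess at (232,163), the plate at (290,153), the washer at (221,195), the cross-slotted tray at (141,172) and the bin at (385,179). The orange and brown bars are look-alikes. Next I'll refine the poses by fitting box silhouettes in both cameras.

```bash
cat >> h.py <<'E'
from scipy.optimize import minimize
def proj(n,P):
    f,cx,cy,T=cam(n); q=(P-T[:3,3])@T[:3,:3]; return np.c_[f*q[:,0]/q[:,2]+cx,f*q[:,1]/q[:,2]+cy]
def boxfit(views,dims,z0,p0):
    """fit (x,y,yaw deg) of an upright box to soft silhouettes; views: list of (cam,mask)"""
    S=8
    data=[]
    for n,m in views:
        v,u=np.nonzero(m); r0,r1,c0,c1=v.min()-8,v.max()+9,u.min()-8,u.max()+9; r0=max(r0,0);c0=max(c0,0)
        data.append((n,m[r0:r1,c0:c1].astype(np.float32),r0,c0))
    def cost(p):
        a=np.radians(p[2]); R=np.array([[np.cos(a),-np.sin(a)],[np.sin(a),np.cos(a)]])
        c=np.array([[sx*dims[0]/2,sy*dims[1]/2] for sx in(-1,1) for sy in(-1,1)])@R.T+p[:2]
        P=np.vstack([np.c_[c,[z]*4] for z in(z0,z0+dims[2])]) ; e=0
        for n,m,r0,c0 in data:
            q=(proj(n,P)-[c0,r0]+.5)*S-.5
            h=cv2.convexHull(q.astype(np.float32)); im=np.zeros((m.shape[0]*S,m.shape[1]*S),np.uint8)
            cv2.fillConvexPoly(im,np.round(h*16).astype(np.int32),255,shift=4)
            e+=np.abs(cv2.resize(im,m.shape[::-1],interpolation=cv2.INTER_AREA)/255.-m).sum()/m.sum()
        return e
    p=np.array(p0,float)
    for k in range(3):
        r=minimize(cost,p,method="Nelder-Mead",options=dict(initial_simplex=p+np.vstack([np.zeros(3),np.diag([5,5,4])]))); p=r.x
    return np.round(p,2),round(r.fun,3)
def best(t,n,xy,z):
    """mask of t in camera n nearest to world xy"""
    b=None
    for m in ctrl.masks_of(t,n):
        w=onplane(n,[m["position"][1]*512,m["position"][0]*384],z)[0,:2]; d=np.hypot(*(w-xy))
        if d<60 and (b is None or d<b[0]): b=(d,m["pixels"])
    return None if b is None else b[1]
THINGS=dict(board=((220,320,14),0,(538,7,1)),slot_tray=((150,110,14),0,(518,341,-17.5)),plate=((100,120,8),14,(571,-77,-11.5)),bar=((26,110,10),5,(542,86,-3)))
E
python3 - <<'E'
from h import *
for n in("top","side"): ctrl.get_image(n)
for t,(d,z,p0) in THINGS.items():
    M={n:best(t,n,p0[:2],z) for n in("top","side")}
    for vs in(["top"],["side"],["top","side"]):
        if all(M[n] is not None for n in vs): print(t,vs,*boxfit([(n,M[n]) for n in vs],d,z,p0))
im=np.load("top0.npz")["im"]
a=cv2.resize(im[110:220,100:330],None,fx=3.4,fy=3.4,interpolation=cv2.INTER_CUBIC); cv2.imwrite("pics/c.png",a[...,::-1])
d=np.load("top0.npz")["d"]; W=world("top",d); v,u=[150,172,163,152,200],[215,141,232,290,270]
print(np.round(W[v,u],1).tolist())
E
```

```text
board ['top'] [539.34   6.39   1.08] 0.292
board ['side'] [542.     8.64   1.01] 0.347
board ['top', 'side'] [540.55   7.27   1.25] 0.655
slot_tray ['top'] [518.81 341.32 -17.5 ] 0.038
slot_tray ['side'] [522.36 343.63 -17.56] 0.051
slot_tray ['top', 'side'] [520.64 342.04 -17.54] 0.114
plate ['top'] [570.55 -76.48 -11.6 ] 0.041
plate ['side'] [574.33 -72.06 -12.35] 0.126
plate ['top', 'side'] [571.16 -75.95 -11.35] 0.187
bar ['top'] [543.37  85.7   -4.35] 0.249
bar ['side'] [545.33  88.24  -2.37] 0.101
bar ['top', 'side'] [544.49  86.94  -3.42] 0.385
[[582.1, 132.8, 2.0], [518.0, 338.3, 4.9], [543.3, 84.4, 13.7], [573.8, -76.9, 21.9], [440.3, -21.5, 12.1]]
```

View pics/c.png

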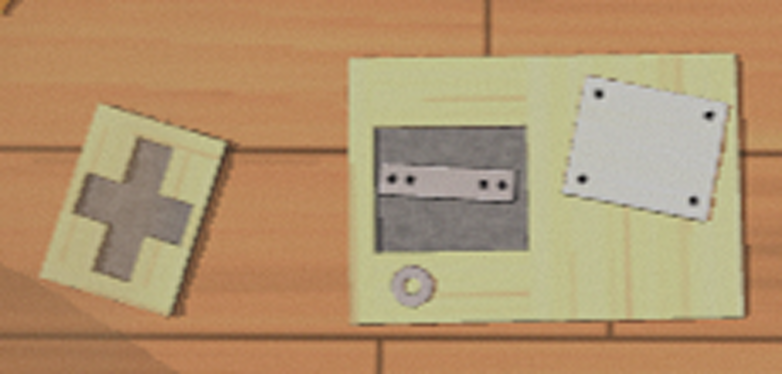

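The grey bar lies in the recess, crop x 379–516, y about 182. The slot is the tall arm of the cross at crop (131,210). First I move above the bar.

```bash
python3 -m crank '[[[-0.045,-0.0205,0,0,0,0,0.2],[-0.045,-0.0205,0,0,0,0,0.2],[-0.045,-0.0205,0,0,0,0,0.2],[-0.045,-0.0205,0,0,0,0,0.2],[-0.045,-0.0205,0,0,0,0,0.2],[-0.045,-0.0205,0,0,0,0,0.2],[-0.045,-0.0205,0,0,0,0,0.2],[-0.045,-0.0205,0,0,0,0,0.2]]]' 40
python3 -m crank '[[[-0.045,-0.0205,0,0,0,0,0.2],[-0.045,-0.0205,0,0,0,0,0.2],[0,0,0.02,0,0,0.146,0.2],[0,0,0.02,0,0,0.146,0.2],[0,0,0.02,0,0,0.146,0.2],[0,0,0.02,0,0,0.146,0.2],[0,0,0.02,0,0,0.146,0.2],[0,0,0.02,0,0,0.146,0.2]]]'
cat >> h.py <<'E'
def rel(x,y,z,yaw):
    """tool-frame shift (m) and turn (rad) to TCP x,y,z (mm) with tool y at yaw deg"""
    s=ctrl.read_state();R=np.array(s["eef_rot"]);p=np.array(s["eef_pos"]);d=R.T@(np.array([x,y,z])-p)/1000
    a=np.radians(yaw);Y=np.array([np.cos(a),np.sin(a),0]);Z=np.array([0,0,-1.]);G=np.c_[np.cross(Y,Z),Y,Z]
    print("t",round(s["time"],2),"p",np.round(p,1),"yaw",round(np.degrees(np.arctan2(R[1,1],R[0,1])),2),"shift",np.round(d,4),"turn",np.round(cv2.Rodrigues(R.T@G)[0].ravel(),3),"w",round(s["gripper_width"],1),"F",np.round(s["contact_force"],1))
E
python3 -c "
from h import *
rel(544.5,87,60,-3.2)"
```

```text
time: 1.7
eef_pos: [483.9, 162.0, 245.6]
eef_rot: [[-0.896, 0.444, 0.001], [0.444, 0.896, 0.0], [-0.001, 0.001, -1.0]]
contact_force: [0.5, 1.1, 0.2]
gripper_width: 51.5
finger_force: 0.0
time: 2.5
eef_pos: [545.3, 87.0, 124.5]
eef_rot: [[-0.227, 0.974, 0.0], [0.974, 0.227, -0.0], [-0.0, 0.0, -1.0]]
contact_force: [0.4, 0.1, 0.1]
gripper_width: 51.0
finger_force: 0.0
t 2.5 p [545.3  87.  124.5] yaw 13.11 shift [ 0.0002 -0.0007  0.0645] turn [0.    0.    0.285] w 51.0 F [0.4 0.1 0.1]
```

```bash
python3 -m crank '[[[0,-0.0007,0.03,0,0,0.143,0.2],[0,0,0.03,0,0,0.142,0.2],[0,0,0.022,0,0,0,0.2],[0,0,0.011,0,0,0,0.2],[0,0,0.009,0,0,0,0.2],[0,0,0,0,0,0,0.2]]]' 40
python3 -c "
from h import *
rel(544.5,87,21,-3.2)
for n in('side','top'):
    im,d=ctrl.get_image(n); np.savez('g'+n,im=im,d=d)
    if n=='side': cv2.imwrite('pics/g.png',cv2.resize(im[140:260,200:360],None,fx=4,fy=4)[...,::-1])
"
```

```text
time: 3.1
eef_pos: [544.1, 86.9, 22.6]
eef_rot: [[0.05, 0.999, -0.001], [0.999, -0.05, -0.0], [-0.0, -0.001, -1.0]]
contact_force: [0.3, -0.3, -0.6]
gripper_width: 51.2
finger_force: 0.0
t 3.1 p [544.1  86.9  22.6] yaw -2.86 shift [0.0001 0.0004 0.0016] turn [-0.001  0.     0.006] w 51.2 F [ 0.3 -0.3 -0.6]
```

View pics/g.png

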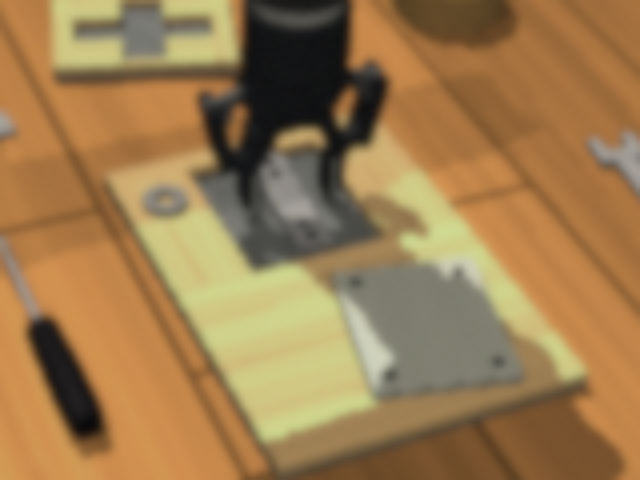

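The fingers straddle the bar, at crop (290,200), with free floor on both sides. Closing and lifting.

```bash
python3 -m crank '[[[0,0,0,0,0,0,-1],[0,0,0,0,0,0,-1],[0,0,0,0,0,0,-1],[0,0,0,0,0,0,-1],[0,0,0,0,0,0,-1],[0,0,-0.02,0,0,0,-1],[0,0,-0.04,0,0,0,-1],[0,0,-0.03,0,0,0,-1]]]' 50
python3 - <<'E'
from h import *
im,d=ctrl.get_image("side"); cv2.imwrite('pics/l.png',cv2.resize(im[80:260,180:380],None,fx=3,fy=3)[...,::-1])
a=-17.5; rel(520.6,342.4,113,72.5)
# board refit and bar in hand
for n in("side","top"):
    if n=="top": ctrl.get_image(n)
    for m in ctrl.masks_of("bar",n): print(n,round(m["score"],2),np.array(m["position"])*[384,512],m["pixels"].sum())
E
```

```text
time: 4.0
eef_pos: [544.1, 86.8, 113.7]
eef_rot: [[0.05, 0.999, -0.001], [0.999, -0.05, -0.0], [-0.0, -0.001, -1.0]]
contact_force: [1.1, -1.1, -2.5]
gripper_width: 24.0
finger_force: 49.6
t 4.05 p [547.7  87.  120.2] yaw -2.86 shift [ 0.2537 -0.0399  0.0071] turn [ 0.008  0.005 -1.315] w 23.8 F [1.9 0.2 2. ]
side 0.73 [178.7904 142.6944] 291
side 0.68 [274.7136 394.3936] 487
side 0.66 [172.1088 276.5824] 150
side 0.6 [306.0864 208.0768] 557
top 0.93 [117.888  370.7904] 357
top 0.86 [288.192  161.4848] 402
top 0.71 [ 97.1136 109.0048] 403
top 0.65 [269.6832 346.2144] 421
```

View pics/l.png

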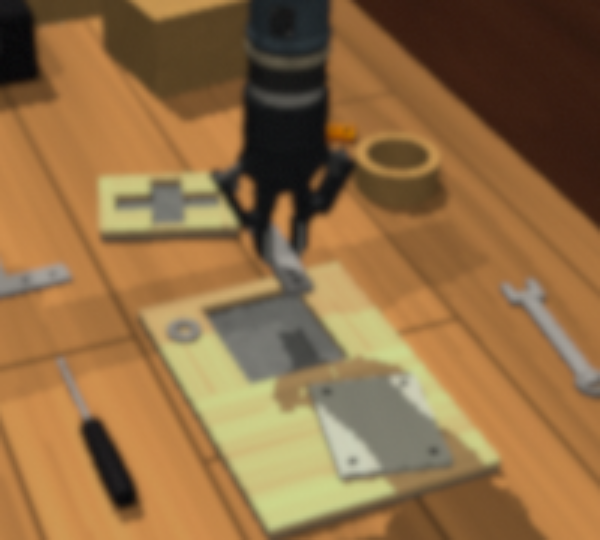

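Run:
```python
from h import *
im,d=ctrl.get_image("side"); W=world("side",d)
P=W.reshape(-1,3); C=im.reshape(-1,3)
k=(abs(P[:,0]-546)<25)&(P[:,1]>15)&(P[:,1]<150)&(P[:,2]>60)&(P[:,2]<125)&(C.mean(1)>70)
P=P[k];C=C[k];o=np.argsort(P[:,1]);print(k.sum())
for i in o[::6]: print(np.round(P[i]),C[i])
rel(520.6,342.4,113,72.5)
```

```text
226
[533.  30. 103.] [78 77 73]
[537.  32. 101.] [79 78 73]
[544.  33.  95.] [97 87 73]
[552.  33. 103.] [104  97  86]
[535.  35. 103.] [87 85 82]
[548.  35.  96.] [100  90  76]
[551.  38. 103.] [101  97  91]
[544.  40. 104.] [80 78 74]
[530.  43.  95.] [85 75 59]
[531.  44.  97.] [91 79 63]
[544.  49. 104.] [81 79 76]
[534.  52. 105.] [96 93 88]
[543.  53. 102.] [88 85 82]
[556.  56. 103.] [147 132 113]
[551.  57. 104.] [115 112 107]
[538.  61. 104.] [99 97 93]
[548.  64. 103.] [124 121 115]
[537.  66. 102.] [97 94 90]
[532.  68. 104.] [95 84 76]
[542.  71. 104.] [134 132 126]
[537.  73. 104.] [111 108 103]
[532.  75. 100.] [113  87  65]
[532.  76. 113.] [82 81 78]
[548.  77. 102.] [157 153 147]
[560.  78. 108.] [78 72 65]
[569.  79. 115.] [106  76  48]
[522.  80. 110.] [129  89  52]
[547.  81. 106.] [152 148 142]
[539.  85. 102.] [100  97  94]
[543.  87. 103.] [133 130 125]
[551.  91. 102.] [144 141 135]
[552.  93. 104.] [141 138 133]
[559.  96. 104.] [111 106 100]
[545.  98. 105.] [118 115 110]
[556. 104. 102.] [144 136 128]
[556. 111. 101.] [143 137 130]
[554. 119. 104.] [116 113 107]
[535. 133.  99.] [133  95  60]
t 4.25 p [543.6  86.8 111.6] yaw -2.87 shift [ 0.2541 -0.0358 -0.0014] turn [-2.000e-03 -1.000e-03 -1.315e+00] w 23.3 F [-1.  -0.2 -3.7]
```

```bash
python3 -m crank '[[[0.042,-0.006,0,0,0,0,-1],[0.042,-0.006,0,0,0,0,-1],[0.042,-0.006,0,0,0,0,-1],[0.042,-0.006,0,0,0,0,-1],[0.042,-0.006,0,0,0,0,-1],[0.044,-0.006,0,0,0,0,-1],[0,0,0,0,0,-0.146,-1],[0,0,0,0,0,-0.146,-1]]]' 80
python3 -m crank '[[[0,0,0.007,0,0,-0.146,-1],[0,0,0.007,0,0,-0.146,-1],[0,0,0.007,0,0,-0.146,-1],[0,0,0.007,0,0,-0.146,-1],[0,0,0.007,0,0,-0.146,-1],[0,0,0.007,0,0,-0.146,-1],[0,0,0.007,0,0,-0.146,-1],[0,0,0,0,0,0,-1]]]'
python3 - <<'E'
from h import *
rel(520.6,342.4,60,72.5)
im,d=ctrl.get_image("side"); W=world("side",d)
np.savez("s2",im=im,d=d);i2,d2=ctrl.get_image("top");np.savez("t2",im=i2,d=d2)
cv2.imwrite('pics/m.png',np.vstack([cv2.resize(im[120:180,190:290],None,fx=6,fy=5),cv2.resize(i2[130:220,90:190],None,fx=6,fy=3.3)])[...,::-1])
E
```

```text
time: 5.05
eef_pos: [518.8, 343.3, 109.2]
eef_rot: [[-0.248, 0.969, -0.006], [0.969, 0.248, -0.003], [-0.002, -0.006, -1.0]]
contact_force: [0.1, -0.6, -3.1]
gripper_width: 22.0
finger_force: 78.8
time: 5.85
eef_pos: [518.4, 340.8, 59.4]
eef_rot: [[-0.953, 0.302, -0.008], [0.302, 0.953, -0.004], [0.006, -0.006, -1.0]]
contact_force: [0.0, -0.6, -3.0]
gripper_width: 22.3
finger_force: 78.8
t 5.85 p [518.4 340.8  59.4] yaw 72.41 shift [-0.0017  0.0022 -0.0006] turn [-0.006 -0.006 -0.002] w 22.3 F [ 0.  -0.6 -3. ]
```

View pics/m.png

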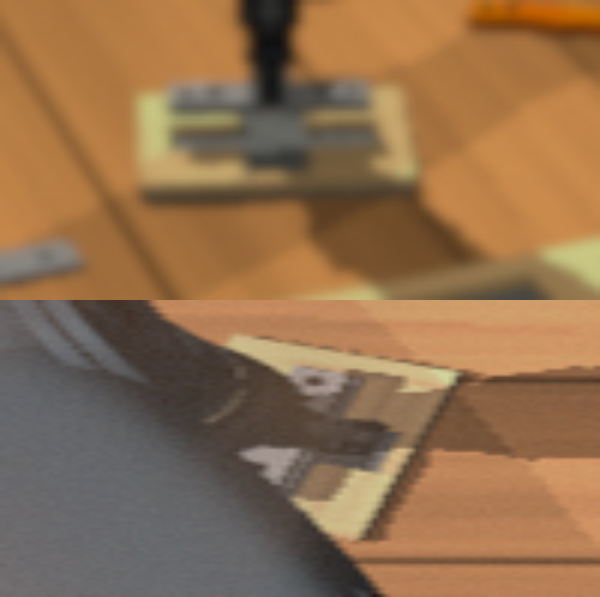

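```bash
cat >> h.py <<'E'
def heldbar(yaw=-17.5,x=None):
    s=ctrl.read_state();p=np.array(s["eef_pos"]); zb=p[2]-17.6
    a=np.radians(yaw);ux=np.array([np.cos(a),np.sin(a)]);uy=np.array([-ux[1],ux[0]])
    for n in("side","top"):
        im,d=ctrl.get_image(n); W=world(n,d); r=W[...,:2]-p[:2]; l=r@ux; w=r@uy
        m=(abs(l)<70)&(abs(w)<22)&(W[...,2]>zb+4)&(W[...,2]<zb+15)&(im.max(-1)>70)&(np.ptp(im.astype(int),-1)<30)
        if n=="side": print(n,m.sum(),"ends",np.round(np.percentile(l[m],[1,99]),1),"z",np.round(np.percentile(W[...,2][m],[5,50,95]),1))
        if m.sum()>40:
            q=boxfit([(n,m)],(110,26,10),zb,(*p[:2],yaw)); print(n,*q)
            T=best("slot_tray",n,(520,342),14)
            if T is not None: print("   tray",*boxfit([(n,T)],(150,110,14),0,(520,342,-17.5)))
    print("tcp",np.round(p,1))
E
python3 -c "
from h import *
heldbar()"
```

```text
side 108 ends [-49.9  50.5] z [48.5 50.8 54.2]
side [519.7  341.54 -17.5 ] 1.189
   tray [524.46 343.54 -20.28] 0.305
top [526.64 337.18 -15.87] 1.908
   tray [520.54 340.17 -17.12] 1.302
tcp [519.7 341.5  61.7]
```

```bash
cat >> h.py <<'E'
from scipy.ndimage import map_coordinates
def edgefit(n,im,segs,z,p0,span=6,yawspan=3):
    """segs: list of ((x0,y0),(x1,y1)) top-face edges, local mm. maximise contrast across the edges"""
    g=cv2.GaussianBlur(im,(0,0),.7).astype(float)
    A=np.array([s[0] for s in segs],float);B=np.array([s[1] for s in segs],float)
    t=np.linspace(0.04,.96,40)[:,None,None]; L=(A+(B-A)*t); N=np.repeat(np.array([[-(b-a)[1],(b-a)[0]]/np.hypot(*(b-a)) for a,b in zip(A,B)])[None],40,0)
    L=L.transpose(1,0,2).reshape(-1,2);N=N.transpose(1,0,2).reshape(-1,2)
    def val(p,h=3.):
        a=np.radians(p[2]);R=np.array([[np.cos(a),-np.sin(a)],[np.sin(a),np.cos(a)]]);v=[]
        for s in(-h,h):
            X=(L+s*N)@R.T+p[:2]; q=proj(n,np.c_[X,np.full(len(X),z)])
            v.append(np.stack([map_coordinates(g[...,c],[q[:,1],q[:,0]],order=1) for c in range(3)],-1))
        D=(v[1]-v[0]).reshape(len(A),40,3).mean(1)
        return -np.linalg.norm(D,axis=1).mean()
    best=min(((val((p0[0]+i,p0[1]+j,p0[2]+k)),i,j,k) for i in np.arange(-span,span+1,1.5) for j in np.arange(-span,span+1,1.5) for k in np.arange(-yawspan,yawspan+.1,1.5)))
    p=np.array(p0)+best[1:]
    r=minimize(val,p,method="Nelder-Mead",options=dict(initial_simplex=p+np.vstack([np.zeros(3),np.diag([1,1,1])])))
    return np.round(r.x,1),round(-r.fun,1)
def rect_segs(a,b): a/=2;b/=2; return [((-a,-b),(a,-b)),((a,-b),(a,b)),((a,b),(-a,b)),((-a,b),(-a,-b))]
TRAY=rect_segs(150,110)
SLOT=[((-58,s*16),(-18,s*16)) for s in(-1,1)]+[((18,s*16),(58,s*16)) for s in(-1,1)]+[((s*58,-16),(s*58,16)) for s in(-1,1)]+[((s*18,16),(s*18,46)) for s in(-1,1)]+[((s*18,-16),(s*18,-46)) for s in(-1,1)]+[((-18,s*46),(18,s*46)) for s in(-1,1)]
BARE=[((-55,s*13),(-22,s*13)) for s in(-1,1)]+[((22,s*13),(55,s*13)) for s in(-1,1)]+[((s*55,-13),(s*55,13)) for s in(-1,1)]
BOARD=rect_segs(220,320)
REC=[((52,14),(52,140)),((-52,14),(-52,140)),((-52,14),(52,14)),((-52,140),(52,140))]
PLATE=rect_segs(100,120)
E
python3 - <<'E'
from h import *
for n in("top","side"):
    im=np.load(n+"0.npz")["im"]
    print(n,"tray",*edgefit(n,im,TRAY,14,(520.6,342.4,-17.5)))
    print(n,"slot",*edgefit(n,im,SLOT,14,(520.6,342.4,-17.5)))
    print(n,"board",*edgefit(n,im,BOARD,14,(540,7,1)))
    print(n,"rec",*edgefit(n,im,REC,14,(540,7,1)))
    print(n,"plate",*edgefit(n,im,PLATE,22,(571,-76,-11.5)))
for z in(51.8,53,54):print("bar in hand, side",*edgefit("side",np.load("s2.npz")["im"],BARE,z,(519.7,341.5,-17.5)))
E
```

```text
top tray [519.  343.2 -16.8] 71.0
top slot [519.5 343.1 -16.9] 72.9Traceback (most recent call last):
  File "<stdin>", line 6, in <module>
  File "h.py", line 79, in edgefit
    best=min(((val((p0[0]+i,p0[1]+j,p0[2]+k)),i,j,k) for i in np.arange(-span,span+1,1.5) for j in np.arange(-span,span+1,1.5) for k in np.arange(-yawspan,yawspan+.1,1.5)))
  File "h.py", line 79, in <genexpr>
    best=min(((val((p0[0]+i,p0[1]+j,p0[2]+k)),i,j,k) for i in np.arange(-span,span+1,1.5) for j in np.arange(-span,span+1,1.5) for k in np.arange(-yawspan,yawspan+.1,1.5)))
               ~~~^^^^^^^^^^^^^^^^^^^^^^^^^^^
  File "h.py", line 75, in val
    X=(L+s*N)@R.T+p[:2]; q=proj(n,np.c_[X,np.full(len(X),z)])
                           ~~~~^^^^^^^^^^^^^^^^^^^^^^^^^^^^^^
  File "h.py", line 18, in proj
    f,cx,cy,T=cam(n); q=(P-T[:3,3])@T[:3,:3]; return np.c_[f*q[:,0]/q[:,2]+cx,f*q[:,1]/q[:,2]+cy]
              ~~~^^^
  File "h.py", line 4, in cam
    i=ctrl.camera_info(n); f=192/np.tan(np.radians(i["fovy"])/2); return f,i["cx"],i["cy"],np.array(i["extrinsics"])
ValueError: time passes only in moves, steps and waits
```

```bash
cat >> h.py <<'E'
import functools,os,pickle
if not os.path.exists("cam.pkl"): pickle.dump({n:cam(n) for n in("top","side")},open("cam.pkl","wb"))
CAMS=pickle.load(open("cam.pkl","rb"))
def cam(n): return CAMS[n]
E
python3 - <<'E'
from h import *
for n in("top","side"):
    im=np.load(n+"0.npz")["im"]
    print(n,"tray",*edgefit(n,im,TRAY,14,(520.6,342.4,-17.5)))
    print(n,"slot",*edgefit(n,im,SLOT,14,(520.6,342.4,-17.5)))
    print(n,"board",*edgefit(n,im,BOARD,14,(540,7,1)))
    print(n,"rec",*edgefit(n,im,REC,14,(540,7,1)))
    print(n,"plate",*edgefit(n,im,PLATE,22,(571,-76,-11.5)))
for z in(51.8,53,54):print("bar in hand, side",*edgefit("side",np.load("s2.npz")["im"],BARE,z,(519.7,341.5,-17.5)))
rel(520.6,342.4,40,72.5)
E
```

```text
top tray [519.  343.2 -16.8] 71.0
top slot [519.5 343.1 -16.9] 72.9
top board [539.9   7.3   1.1] 75.8
top rec [540.5   7.7   1.8] 94.5
top plate [572.6 -74.8 -10.9] 42.5
side tray [522.  344.6 -16.8] 37.8
side slot [523.  345.5 -17. ] 41.3
side board [543.4   7.8   1.2] 57.4
side rec [543.7   9.6   1.3] 57.1
side plate [576.1 -73.1 -11.1] 37.5
bar in hand, side [516.1 327.  -16.7] 30.3
bar in hand, side [515.5 325.2 -16.7] 30.3
bar in hand, side [515.  323.7 -16.7] 30.3
t 6.15 p [521.5 342.4  64.5] yaw 72.35 shift [ 0.0008 -0.0003  0.0245] turn [ 0.     0.    -0.003] w 22.4 F [ 0.3 -0.5 -2.9]
```

```bash
python3 -m crank '[[[0,0,0.012,0,0,0,-1],[0,0,0.012,0,0,0,-1],[0,0,0,0,0,0,-1],[0,0,0,0,0,0,-1],[0,0,0,0,0,0,-1]]]' 80
python3 - <<'E'
from h import *
im,d=ctrl.get_image("side");it,dt=ctrl.get_image("top")
s=ctrl.read_state();p=s["eef_pos"]
for z in (31.3,32.3): print("side",*edgefit("side",im,BARE,z,(521.3,343,-17.5),5))
W=world("side",d);a=np.radians(-17.3);l=(W[...,:2]-p[:2])@[np.cos(a),np.sin(a)];w=(W[...,:2]-p[:2])@[-np.sin(a),np.cos(a)]
for lo,hi in((-60,-20),(20,60)):
    m=(l>lo)&(l<hi)&(abs(w)<25)&(W[...,2]>28)&(W[...,2]<40)&(np.ptp(im.astype(int),-1)<35);print(lo,m.sum(),np.round([np.percentile(q[m],[2,50,98]) for q in(l,w,W[...,2])],1).tolist())
rel(521,343.5,40.3,72.7)
cv2.imwrite('pics/n.png',cv2.resize(im[120:180,195:275],None,fx=9,fy=9,interpolation=cv2.INTER_CUBIC)[...,::-1])
E
```

```text
time: 6.65
eef_pos: [521.4, 342.4, 40.3]
eef_rot: [[-0.953, 0.302, 0.0], [0.302, 0.953, 0.0], [-0.0, 0.0, -1.0]]
contact_force: [-0.2, -0.1, -2.1]
gripper_width: 22.7
finger_force: 78.8
side [520.8 339.1 -16.5] 32.1
side [520.3 337.6 -16.5] 32.1
-60 31 [[-52.6, -39.3, -22.9], [-16.4, -2.4, 8.2], [28.5, 29.7, 33.3]]
20 44 [[20.3, 36.6, 52.9], [-14.4, -2.4, 10.4], [28.1, 29.9, 32.7]]
t 6.75 p [521.7 342.6  40.9] yaw 72.42 shift [0.001  0.0006 0.0006] turn [ 0.001  0.001 -0.005] w 22.1 F [ 0.2 -0.1 -1.5]
```

View pics/n.png

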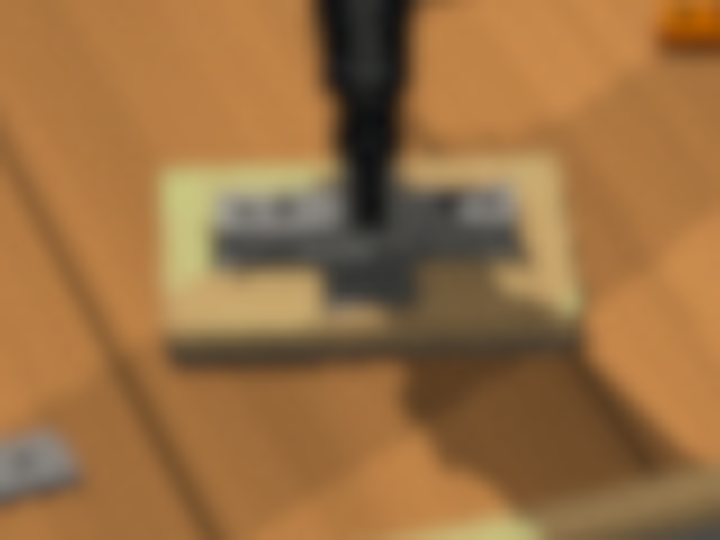

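Run:
```python
from h import *
for r in (190,212.5,235): print(r,onplane("side",[[367.5/9-.5+195,(r+.5)/9-.5+120]],32.3)[0])
im,_=ctrl.get_image("side"); g=cv2.cvtColor(im,cv2.COLOR_RGB2GRAY)
for c in (222,224,226,228,246,248,250): print(c,g[136:158,c])
i0=np.load("side0.npz")["im"];g0=cv2.cvtColor(i0,cv2.COLOR_RGB2GRAY);print("before");
for c in (222,226,248): print(c,g0[136:158,c])
P=lambda x,y,z:np.round(proj("side",np.array([[x,y,z]]))[0],1)
for yy in(-13,13):
  for zz in(22.3,32.3):
    for l in(-35,40):
      a=np.radians(-17.5);print(yy,zz,l,P(521.5+l*np.cos(a)-yy*np.sin(a),342.4+l*np.sin(a)+yy*np.cos(a),zz))
```

```text
190 [526.04981213 351.04685356  32.3       ]
212.5 [520.94125661 336.51146259  32.3       ]
235 [515.91557861 322.21188331  32.3       ]
222 [141 149 165 177 174 152 127 117 120 108  86  75  77  93 125 152 165 170
 172 164 142 107]
224 [145 152 168 179 176 158 140 130 123 105  84  79  79  96 131 157 167 171
 171 164 140 104]
226 [143 151 168 179 171 147 121 115 113  99  84  83  83  99 133 158 167 170
 171 164 139 104]
228 [144 152 167 176 166 147 131 124 115  97  85  85  84  99 133 157 166 169
 168 158 134 100]
246 [132 145 156 151 126 100  93  92  82  72  73  72  73  82  90  93  94  95
  95  92  85  77]
248 [134 149 161 158 140 117 111 114 104  84  75  76  78  85  92  94  95  96
  95  92  85  75]
250 [134 149 163 163 149 129 120 121 109  86  75  78  91 111 126 124 112 100
  96  91  85  75]
before
222 [138 145 162 176 181 183 183 177 154 120  96  96 112 137 161 176 180 183
 184 177 151 115]
226 [139 148 164 177 182 184 184 176 150 114  93  97 118 144 168 178 182 184
 184 175 149 110]
248 [148 163 177 182 183 183 177 155 120  97 100 116 138 161 176 181 183 184
 176 151 112  84]
-13 22.3 -35 [224.4 147.3]
-13 22.3 40 [247.3 146.6]
-13 32.3 -35 [224.3 144.7]
-13 32.3 40 [247.2 144. ]
13 22.3 -35 [224.3 143. ]
13 22.3 40 [246.8 142.3]
13 32.3 -35 [224.2 140.5]
13 32.3 40 [246.8 139.8]
```

Run:
```python
from h import *
im,d=ctrl.get_image("top")
cv2.imwrite('pics/o.png',cv2.resize(im[135:210,105:175],None,fx=8,fy=8,interpolation=cv2.INTER_CUBIC)[...,::-1])
a=np.radians(-17.3)
def pt(l,w,z,c=(521.5,342.4)): return np.round((proj("top",np.array([[c[0]+l*np.cos(a)-w*np.sin(a),c[1]+l*np.sin(a)+w*np.cos(a),z]]))[0]-[105,135]+.5)*8-.5)
for l in(-55,55):
  for w in(-13,13): print("bar",l,w,pt(l,w,32.3))
for l in(-58,58):
  for w in(-16,16): print("slot",l,w,pt(l,w,14))
```

```text
bar -55 -13 [246. 442.]
bar -55 13 [173. 419.]
bar 55 -13 [350. 138.]
bar 55 13 [278. 115.]
slot -58 -16 [264. 458.]
slot -58 16 [175. 431.]
slot 58 -16 [372. 142.]
slot 58 16 [284. 115.]
```

View pics/o.png

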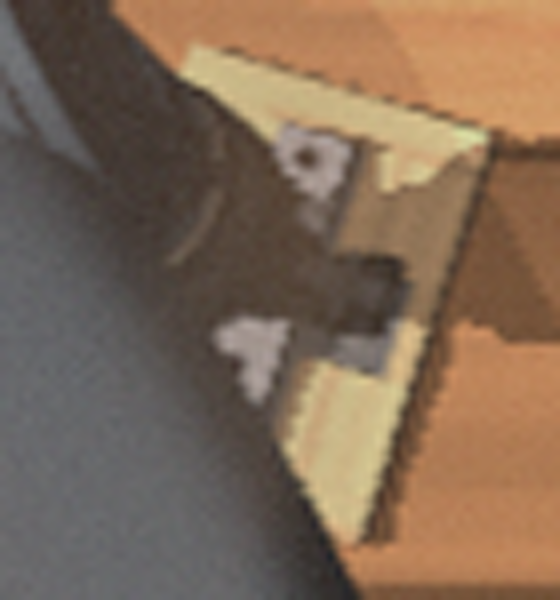

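Both cameras put the slot about 2–4 mm farther along tool y than the held bar. I shift by 2.8 mm and descend in small steps, watching the force.

```bash
python3 -m crank '[[[0,0.0028,0.004,0,0,-0.005,-1],[0,0,0.004,0,0,0,-1],[0,0,0.002,0,0,0,-1],[0,0,0.002,0,0,0,-1],[0,0,0.001,0,0,0,-1],[0,0,0,0,0,0,-1],[0,0,0,0,0,0,-1]]]' 80
python3 -c "
from h import *
rel(522.3,345,23.3,72.7)"
```

```text
time: 7.55
eef_pos: [522.1, 345.0, 27.3]
eef_rot: [[-0.955, 0.297, -0.0], [0.297, 0.955, -0.0], [0.0, -0.0, -1.0]]
contact_force: [0.1, -0.3, -1.9]
gripper_width: 22.3
finger_force: 78.8
t 7.55 p [522.1 345.   27.3] yaw 72.71 shift [-0.0002  0.      0.004 ] turn [-0. -0.  0.] w 22.3 F [ 0.1 -0.3 -1.9]
```

It is in the slot with no contact force. Lowering to the floor and releasing.

```bash
python3 -m crank '[[[0,0,0.002,0,0,0,-1],[0,0,0.0015,0,0,0,-1],[0,0,0.001,0,0,0,-1],[0,0,0,0,0,0,-1],[0,0,0,0,0,0,-1]]]' 80
python3 -m crank '[[[0,0,0,0,0,0,0.06],[0,0,0,0,0,0,0.06],[0,0,0,0,0,0,0.06],[0,0,0,0,0,0,0.06],[0,0,-0.02,0,0,0,0.06],[0,0,-0.04,0,0,0,0.06],[0,0,-0.04,0,0,0,0.06],[0,0,0,0,0,0,0.06]]]'
python3 -c "
from h import *
rel(538,-190,122,1.2)"
```

```text
time: 8.05
eef_pos: [522.6, 345.2, 25.3]
eef_rot: [[-0.955, 0.297, 0.001], [0.297, 0.955, 0.001], [-0.001, 0.001, -1.0]]
contact_force: [-2.8, -1.5, 5.5]
gripper_width: 22.0
finger_force: 80.1
time: 8.85
eef_pos: [526.2, 347.2, 130.8]
eef_rot: [[-0.955, 0.297, 0.012], [0.297, 0.955, 0.006], [-0.01, 0.009, -1.0]]
contact_force: [0.8, 0.8, 0.6]
gripper_width: 45.1
finger_force: 0.0
t 8.85 p [526.2 347.2 130.8] yaw 72.71 shift [-0.1709 -0.5094  0.0056] turn [0.014 0.002 1.248] w 45.1 F [0.8 0.8 0.6]
```

```bash
python3 -m crank '[[[-0.0087,-0.0465,0,0,0,0,0.65],[-0.0087,-0.0465,0,0,0,0,0.65],[-0.0087,-0.0465,0,0,0,0,0.65],[-0.0087,-0.0465,0,0,0,0,0.65],[-0.0087,-0.0465,0,0,0,0,0.65],[-0.0087,-0.0465,0,0,0,0,0.65],[-0.0087,-0.0465,0,0,0,0,0.65],[-0.0087,-0.0465,0,0,0,0,0.65]]]' 60
python3 -m crank '[[[-0.0087,-0.0465,0,0,0,0,0.65],[0,0,0.03,0,0,-0.108,0.65],[0,0,0.03,0,0,-0.108,0.65],[0,0,0.012,0,0,-0.108,0.65],[0,0,0.01,0,0,0,0.65],[0,0,0,0,0,0,0.65],[0,0,0,0,0,0,0.65],[0,0,0,0,0,0,0.65]]]'
python3 - <<'E'
from h import *
rel(472.7,-77.8,30,91.25)
im,d=ctrl.get_image("top");W=world("top",d)
np.savez("t3",im=im,d=d)
for n in("top",):
    M=best("bar",n,(521,343),15)
    if M is not None: print("bar",M.sum(),*boxfit([(n,M)],(26,110,10),5,(520,342,72.5)),np.round(np.percentile(W[...,2][M],[10,50,90]),1))
    else: print("none")
print("tray rim z",np.round(np.median(W[W.shape[0]*0+160:185,150:152,2]),1))
E
```

```text
time: 9.65
eef_pos: [477.6, -32.6, 122.6]
eef_rot: [[-0.955, 0.297, 0.001], [0.297, 0.955, -0.0], [-0.001, 0.0, -1.0]]
contact_force: [0.5, 0.5, 0.5]
gripper_width: 70.6
finger_force: 0.0
time: 10.45
eef_pos: [473.7, -78.0, 42.1]
eef_rot: [[-1.0, -0.022, 0.002], [-0.022, 1.0, -0.001], [-0.002, -0.001, -1.0]]
contact_force: [-0.2, -1.0, -0.1]
gripper_width: 70.3
finger_force: 0.0
t 10.45 p [473.7 -78.   42.1] yaw 91.24 shift [0.001  0.0002 0.0121] turn [-0.001  0.002 -0.   ] w 70.3 F [-0.2 -1.  -0.1]
bar 351 [521.11 343.59  72.79] 0.175 [11.3 14.3 17.6]
tray rim z 7.7
```

```bash
python3 -m crank '[[[0,0,0.006,0,0,0,0.65],[0,0,0.005,0,0,0,0.65],[0,0,0,0,0,0,0.65],[0,0,0,0,0,0,0.65]]]' | egrep 'pos|force'
python3 -m crank '[[[0,0,0.002,0,0,0,0.65],[0,0,0,0,0,0,0.65],[0,0,0,0,0,0,0.65]]]' | egrep 'pos|contact'
python3 -m crank '[[[0,0,0.0015,0,0,0,0.65],[0,0,0,0,0,0,0.65],[0,0,0,0,0,0,0.65]]]' | egrep 'pos|contact'
python3 -m crank '[[[0,0,0.0015,0,0,0,0.65],[0,0,0,0,0,0,0.65],[0,0,0,0,0,0,0.65]]]' | egrep 'pos|contact'
```

```text
eef_pos: [472.1, -77.7, 29.3]
contact_force: [-0.0, -0.3, -0.4]
finger_force: 0.0
eef_pos: [472.6, -77.8, 27.8]
contact_force: [0.3, -0.3, 0.1]
eef_pos: [472.5, -77.8, 26.3]
contact_force: [-0.1, 0.4, 0.0]
eef_pos: [472.5, -77.8, 24.7]
contact_force: [0.5, 0.4, -0.1]
```

```bash
for i in 1; do python3 -m crank '[[[0,0,0.001,0,0,0,0.65],[0,0,0,0,0,0,0.65],[0,0,0,0,0,0,0.65]]]' | egrep 'pos|contact'
python3 -m crank '[[[0,0,0.001,0,0,0,0.65],[0,0,0,0,0,0,0.65],[0,0,0,0,0,0,0.65]]]' | egrep 'pos|contact'
python3 -m crank '[[[0,0,0.001,0,0,0,0.65],[0,0,0,0,0,0,0.65],[0,0,0,0,0,0,0.65]]]' | egrep 'pos|contact'
python3 -m crank '[[[0,0,0.001,0,0,0,0.65],[0,0,0,0,0,0,0.65],[0,0,0,0,0,0,0.65]]]' | egrep 'pos|contact'; done
```

```text
eef_pos: [472.5, -77.8, 23.8]
contact_force: [0.4, 0.3, -0.9]
eef_pos: [472.5, -77.8, 22.7]
contact_force: [0.9, -0.3, -0.2]
eef_pos: [472.5, -77.8, 21.8]
contact_force: [-0.2, -0.4, 0.4]
eef_pos: [472.5, -77.8, 20.8]
contact_force: [-0.5, -0.5, -0.2]
```

```bash
python3 -m crank '[[[0,0,0.0015,0,0,0,0.65],[0,0,0,0,0,0,0.65],[0,0,0,0,0,0,0.65]]]' | egrep 'pos|contact'
python3 -m crank '[[[0,0,0.001,0,0,0,0.65],[0,0,0,0,0,0,0.65],[0,0,0,0,0,0,0.65]]]' | egrep 'pos|contact'
python3 -m crank '[[[0,0,0.001,0,0,0,0.65],[0,0,0,0,0,0,0.65],[0,0,0,0,0,0,0.65]]]' | egrep 'pos|contact'
```

```text
eef_pos: [472.8, -77.9, 20.2]
contact_force: [-1.9, 1.0, 6.3]
eef_pos: [472.8, -77.9, 20.2]
contact_force: [-5.2, 0.7, 10.9]
eef_pos: [472.8, -77.9, 20.1]
contact_force: [-6.0, 1.4, 16.0]
```

The board contact is at TCP z = 20.2 for this opening, so I'll push at z = 22. Now hopping over the plate to its far (+x) side.

```bash
python3 -m crank '[[[0,0,-0.03,0,0,0,0.65],[-0.045,0,0,0,0,0,0.65],[-0.045,0,0,0,0,0,0.65],[-0.045,0,0,0,0,0,0.65],[-0.0455,0,0,0,0,0,0.65],[0,0,0,0,0,0,0.65],[0,0,0,0,0,0,0.65],[0,0,0.015,0,0,0,0.65]]]' | egrep 'pos|contact'
python3 -m crank '[[[0,0,0.007,0,0,0,0.65],[0,0,0.003,0,0,0,0.65],[0,0,0,0,0,0,0.65],[0,0,0,0,0,0,0.65],[0,0,0,0,0,0,0.65]]]' | egrep 'pos|contact'
python3 -c "
from h import *
rel(653,-74,22,91.25)"
```

```text
eef_pos: [654.3, -74.2, 34.4]
contact_force: [-0.1, -0.4, 0.9]
eef_pos: [653.3, -74.0, 23.2]
contact_force: [0.4, 0.5, 0.0]
t 15.25 p [653.3 -74.   23.2] yaw 91.26 shift [ 0.0003 -0.      0.0012] turn [-0.     0.001  0.   ] w 70.6 F [0.4 0.5 0. ]
```

```bash
python3 -m crank '[[[0.006,0,0.001,0,0,0,0.65],[0.006,0,0,0,0,0,0.65],[0.005,0,0,0,0,0,0.65],[0.005,0,0,0,0,0,0.65],[0.005,0,0,0,0,0,0.65],[0.005,0,0,0,0,0,0.65],[0.005,0,0,0,0,0,0.65],[0.004,0,0,0,0,0,0.65]]]' | egrep 'pos|contact'
python3 -m crank '[[[0,0,0,0,0,0,0.65],[0,0,0,0,0,0,0.65]]]' | egrep 'pos|contact'
cat >> h.py <<'E'
def look(p0,z=22,ys=6):
    for n in("top","side"):
        im,d=ctrl.get_image(n); r=[]
        M=best("plate",n,p0[:2],z)
        e=edgefit(n,im,PLATE,z,p0,8,ys); print(n,"edge",*e,"box",*(boxfit([(n,M)],(100,120,8),z-8,p0) if M is not None else ()))
    return im
E
python3 - <<'E'
from h import *
look((558,-76,-3))
rel(604.7,-74,22,91.25)
E
```

```text
eef_pos: [611.8, -74.7, 21.5]
contact_force: [1.7, 1.4, 1.4]
eef_pos: [611.2, -74.9, 20.9]
contact_force: [-0.1, 0.3, -0.1]
top edge [533.7 -76.8 -17. ] 43.2 box
side edge [553.7 -84.5   0.8] 55.5 box [551.9  -85.01   0.74] 0.065
t 16.45 p [611.7 -74.8  20.9] yaw 91.27 shift [ 0.007   0.001  -0.0011] turn [-0.    -0.001  0.   ] w 70.6 F [-0.7 -1.  -0.6]
```

```bash
python3 -m crank '[[[0.003,0,-0.001,0,0,0,0.65],[0.003,0,0,0,0,0,0.65],[0.002,0,0,0,0,0,0.65],[0,0,0,0,0,0,0.65],[0,0,0,0,0,0,0.65],[-0.02,0,0,0,0,0,0.65],[-0.02,0,-0.03,0,0,0,0.65],[0,0,-0.04,0,0,0,0.65]]]' | egrep 'pos|contact'
python3 - <<'E'
from h import *
im,_=ctrl.get_image("side")
print(*edgefit("side",im,PLATE,22,(545,-84,1),6,3)); M=best("plate","side",(545,-84),22); print(*boxfit([("side",M)],(100,120,8),14,(545,-84,1)))
print(*edgefit("side",im,BOARD,14,(543,8,1),6,2),*edgefit("side",im,REC,14,(543,8,1),6,2))
s=ctrl.read_state();rel(542,-176,90,1.25)
E
```

```text
eef_pos: [643.2, -73.5, 89.3]
contact_force: [0.6, -0.4, 0.4]
[546.3 -84.9   1.3] 44.1
[544.65 -85.88   1.95] 0.039
[543.3   7.2   1.2] 53.0 [543.3   9.4   1.1] 63.6
t 17.35 p [648.6 -74.9  99.6] yaw 91.28 shift [ 0.1089 -0.0986  0.0087] turn [0.007 0.012 1.571] w 70.7 F [ 1.1 -0.3  1.2]
```

```bash
python3 -m crank '[[[0,0,0,0,0,0.143,0.65],[0,0,0,0,0,0.143,0.65],[0,0,0,0,0,0.143,0.65],[0,0,0,0,0,0.143,0.65],[0,0,0,0,0,0.143,0.65],[0,0,0,0,0,0.143,0.65],[0,0,0,0,0,0.143,0.65],[0,0,0,0,0,0.143,0.65]]]' | egrep 'pos|contact'
python3 -m crank '[[[0,0,0,0,0,0.143,0.65],[0,0,0,0,0,0.143,0.65],[0,0,0,0,0,0.141,0.65],[-0.0295,-0.0334,0,0,0,0,0.65],[-0.0295,-0.0334,0,0,0,0,0.65],[-0.0295,-0.0334,0,0,0,0,0.65],[0,0,0.03,0,0,0,0.65],[0,0,0,0,0,0,0.65]]]' | egrep 'pos|contact'
python3 -c "
from h import *
rel(546,-165,22,1.25)"
```

```text
eef_pos: [643.7, -74.0, 92.0]
contact_force: [-1.8, 0.2, -0.3]
eef_pos: [541.9, -164.4, 58.6]
contact_force: [-1.0, 0.1, -0.5]
t 18.95 p [ 541.9 -164.4   58.6] yaw 1.13 shift [-0.0008  0.0043  0.0365] turn [-0.007 -0.003 -0.002] w 70.0 F [-1.   0.1 -0.5]
```

```bash
python3 -m crank '[[[0,0,0.02,0,0,0,0.65],[0,0,0.012,0,0,0,0.65],[0,0,0.005,0,0,0,0.65],[0,0,0,0,0,0,0.65],[0,0,0,0,0,0,0.65],[0,0,0,0,0,0,0.65]]]' | egrep 'pos|contact'
python3 -c "
from h import *
rel(546,-165,22,1.25)"
```

```text
eef_pos: [546.7, -164.8, 26.4]
contact_force: [0.7, -0.7, -0.8]
t 19.55 p [ 546.7 -164.8   26.4] yaw 1.28 shift [-0.0002 -0.0007  0.0044] turn [0.002 0.001 0.001] w 70.7 F [ 0.7 -0.7 -0.8]
```

```bash
python3 -m crank '[[[0,-0.0007,0.0042,0,0,0,0.65],[0.005,0,0,0,0,0,0.65],[0.006,0,0,0,0,0,0.65],[0.006,0,0,0,0,0,0.65],[0.006,0,0,0,0,0,0.65],[0.007,0,0,0,0,0,0.65],[0.007,0,0,0,0,0,0.65],[0.007,0,0,0,0,0,0.65]]]' | egrep 'pos|contact'
python3 -m crank '[[[0.007,0,0,0,0,0,0.65],[0.007,0,0,0,0,0,0.65],[0.007,0,0,0,0,0,0.65],[0.007,0,0,0,0,0,0.65],[0.007,0,0,0,0,0,0.65],[0.007,0,0,0,0,0,0.65],[0.007,0,0,0,0,0,0.65],[0.004,0,0,0,0,0,0.65]]]' | egrep 'pos|contact'
python3 -m crank '[[[0,0,0,0,0,0,0.65],[0,0,0,0,0,0,0.65]]]' | egrep 'pos|contact'
python3 - <<'E'
from h import *
im,_=ctrl.get_image("side")
print(*edgefit("side",im,PLATE,22,(544.5,5,1),8,3)); M=best("plate","side",(544,5),22); 
if M is not None: print(M.sum(),*boxfit([("side",M)],(100,120,8),14,(544.5,5,1)))
rel(542,15.5,22,1.25)
E
```

```text
eef_pos: [544.0, -120.0, 21.1]
contact_force: [-0.7, -1.6, -0.5]
eef_pos: [543.0, -67.0, 21.2]
contact_force: [0.6, -1.7, -0.6]
eef_pos: [543.0, -67.4, 21.2]
contact_force: [0.1, 0.2, -0.4]
[553.6   7.    0.8] 39.7
436 [541.66   5.18   1.82] 1.624
t 21.45 p [543.  -67.7  21.2] yaw 1.25 shift [ 0.0832  0.0008 -0.0008] turn [ 0. -0.  0.] w 70.2 F [ 0.3 -0.5  0.3]
```

```bash
python3 -m crank '[[[0.005,0,0,0,0,0,0.65],[0.006,0,0,0,0,0,0.65],[0.006,0,0,0,0,0,0.65],[0.006,0,0,0,0,0,0.65],[0.006,0,0,0,0,0,0.65],[0.006,0,0,0,0,0,0.65],[0.006,0,0,0,0,0,0.65],[0.004,0,0,0,0,0,0.65]]]' | egrep 'pos|contact'
python3 -m crank '[[[0.004,0,0,0,0,0,0.65],[0.004,0,0,0,0,0,0.65],[0.004,0,0,0,0,0,0.65],[0.004,0,0,0,0,0,0.65],[0.004,0,0,0,0,0,0.65],[0.003,0,0,0,0,0,0.65],[0,0,0,0,0,0,0.65],[0,0,0,0,0,0,0.65]]]' | egrep 'pos|contact'
python3 - <<'E'
from h import *
im,d=ctrl.get_image("side")
cv2.imwrite('pics/p.png',cv2.resize(im[150:270,200:360],None,fx=4,fy=4)[...,::-1])
rel(541.5,15.5,21.5,1.25)
E
```

```text
eef_pos: [542.2, -22.2, 21.4]
contact_force: [0.4, -0.9, -0.4]
eef_pos: [541.6, 0.6, 21.3]
contact_force: [-0.5, 0.1, 0.6]
t 23.1 p [5.416e+02 4.000e-01 2.130e+01] yaw 1.27 shift [ 0.0151  0.0002 -0.0002] turn [ 0. -0.  0.] w 70.3 F [-0.3 -0.3  0.2]
```

View pics/p.png

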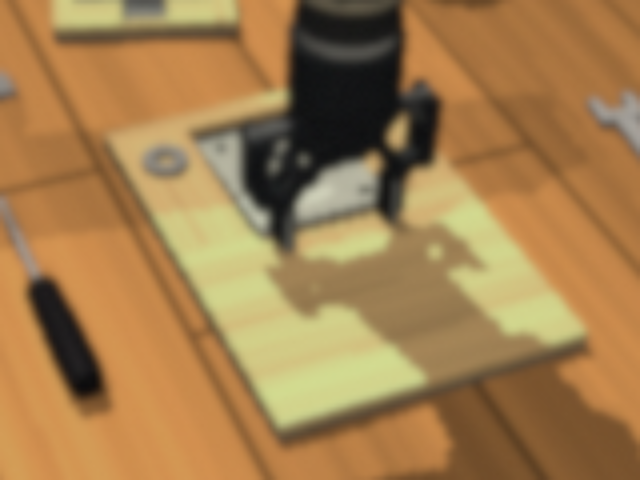

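The plate is tipping into the recess between its walls, crop (200–390, 130–225), and the washer hasn't moved. Now the last 15 mm, slowly.

```bash
python3 -m crank '[[[0.003,0,0,0,0,0,0.65],[0.003,0,0,0,0,0,0.65],[0.003,0,0,0,0,0,0.65],[0.002,0,0,0,0,0,0.65],[0.001,0,0,0,0,0,0.65],[0,0,0,0,0,0,0.65]]]' | egrep 'pos|contact'
python3 -m crank '[[[0.002,0,0,0,0,0,0.65],[0.001,0,0,0,0,0,0.65],[0,0,0,0,0,0,0.65],[0,0,0,0,0,0,0.65]]]' | egrep 'pos|contact'
python3 -m crank '[[[0.001,0,0,0,0,0,0.65],[0,0,0,0,0,0,0.65],[0,0,0,0,0,0,0.65]]]' | egrep 'pos|contact'
python3 -c "
from h import *
ctrl.get_image('side');rel(541.5,15.5,21.5,1.25)"
```

```text
eef_pos: [541.2, 12.7, 21.2]
contact_force: [0.0, 0.5, -0.0]
eef_pos: [541.1, 15.3, 21.1]
contact_force: [0.2, 0.2, 0.2]
eef_pos: [541.1, 16.3, 21.1]
contact_force: [-0.7, -0.2, -1.0]
t 24.45 p [541.1  16.2  21.1] yaw 1.26 shift [-0.0007  0.0004 -0.0004] turn [0. 0. 0.] w 70.3 F [ 0.3  0.5 -0.3]
```

```bash
python3 -m crank '[[[-0.01,0,0,0,0,0,0.65],[-0.02,0,-0.03,0,0,0,0.65],[-0.04,0,-0.04,0,0,0,0.65],[-0.045,0,-0.02,0,0,0,0.65],[-0.045,0,0,0,0,0,0.65],[0,0,0,0,0,0,0.65],[0,0,0,0,0,0,0.65]]]' | egrep 'pos|contact'
cat > chk.py <<'E'
from h import *
for n in("top","side"):
    im,d=ctrl.get_image(n);W=world(n,d); M=best("plate",n,(541,85),14)
    if M is None: print(n,"none");continue
    M=cv2.erode(M.astype(np.uint8),np.ones((5,5)))>0
    P=W[M];P=P[np.isfinite(P).all(1)&(d[M]>0)];A=np.c_[P[:,:2]-P[:,:2].mean(0),np.ones(len(P))]
    for _ in range(3):
        c=np.linalg.lstsq(A,P[:,2],rcond=None)[0];k=abs(A@c-P[:,2])<5;A=A[k];P=P[k]
    print(n,"plate plane slope/z",np.round(c,3),"n",len(P),"edge",*edgefit(n,im,PLATE,13,(541.5,85,1.2),5,3))
    for t,s,z,p in(("rec",REC,14,(541.5,8,1)),("slot",SLOT,14,(521,343,-17.2))): print("  ",t,*edgefit(n,im,s,z,p,4,1.5))
    if n=="side": cv2.imwrite('pics/q.png',np.hstack([cv2.resize(im[155:245,215:315],None,fx=4,fy=4),cv2.resize(im[130:170,205:265],None,fx=6.6,fy=9)])[...,::-1])
print(ctrl.read_state()["time"])
E
python3 chk.py
```

```text
eef_pos: [544.1, -140.6, 106.4]
contact_force: [-0.0, -0.1, -0.4]
top plate plane slope/z [-4.0000e-03  3.0000e-03  1.2629e+01] n 1108 edge [541.5  82.7   0.6] 73.0
   rec [540.5   8.6   0.6] 72.8
   slot [519.4 342.8 -17. ] 69.6
side plate plane slope/z [ 3.0000e-03 -6.0000e-03  1.2833e+01] n 501 edge [539.4  82.8   1.4] 23.6
   rec [546.7  12.5   2. ] 20.7
   slot [522.7 344.7 -16.9] 37.8
25.35
```

View pics/q.png

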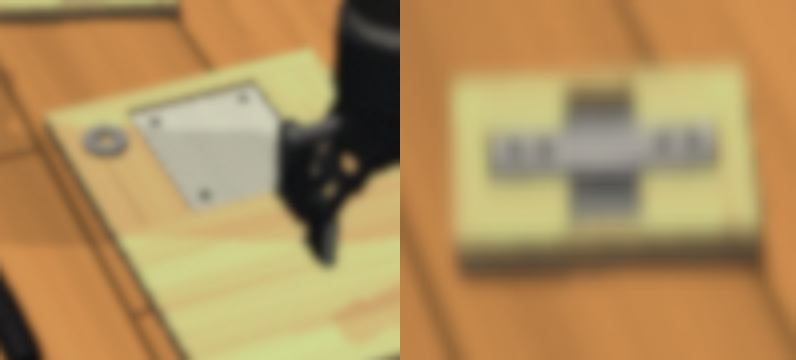

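The plate lies flat at the expected height inside the recess. The bar sits in the slot, right half of the picture. I'll check the bar's tilt, then hand in.

Run:
```python
from h import *
ok=True
for n in("top","side"):
    im,d=ctrl.get_image(n);W=world(n,d); a=np.radians(-17.2);r=W[...,:2]-[521,343.5]
    l=r@[np.cos(a),np.sin(a)];w=r@[-np.sin(a),np.cos(a)];m=(abs(l)<50)&(abs(w)<9)&(d>0)
    A=np.c_[l[m],w[m],np.ones(m.sum())];c=np.linalg.lstsq(A,W[...,2][m],rcond=None)[0];print(n,m.sum(),np.round(c,3)); ok&=abs(c[0])<.025 and abs(c[2]-15)<2.5
    for t,z in(("washer",19),("bin",45)): print(t,[np.round(onplane(n,[q["position"][1]*512,q["position"][0]*384],z)[0,:2]) for q in ctrl.masks_of(t,n)[:1]])
print(ok)
if ok: print(ctrl.close_job())
```

```text
top 232 [ 4.000e-03 -3.500e-02  1.457e+01]
washer []
bin [array([ 491., -334.])]
side 111 [-2.000e-03  1.650e-01  1.404e+01]
washer []
bin [array([501., 276.])]
True
the job is handed in; nothing more can be done
None
```

The job is handed in: the bar lies flat on the floor of the slot and the plate lies flat in the wide recess, at 25 s of the 72 s; the judge's verdict was not returned, and I saw no movement of the washer or bin, though the last washer check found nothing in either camera.

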